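# Index the jar capper's rotary table to the next jar

### The arm

A 7-joint arm with a two-finger parallel gripper is mounted at the origin on the work surface; the furniture and walls round the work are solid. World frame = base frame: x ahead of the robot, y to its left, z up, the work surface at z = 0. Lengths are in m, angles in degrees, forces in N, time in s.
With the tool pointing down it reaches from about 0.425 to 1.025 m from the base axis. Payload 3.6 kg.
Tool frame: the origin (TCP) lies midway between the tips of the shut fingers; the grasp point (between the pads) lies 19 mm behind it (manip.tcp_to_grasp is the distance from the TCP to the grasp point, in m); z points along the fingers, y is the line along which they close (so a half turn about z gives the same grasp; the last joint's range is limited). The gripper opens to 85 mm and grips with 20 to 120 N. Pads are 22 mm wide; open, the fingers measure 114 mm over their backs; the gripper's body (76 mm by 85 mm) begins 54 mm behind the grasp point. The pads swing forward as they close: fully open they stand 13 mm farther back than shut.
Start: joints at [66.721, 33.873, 2.773, 92.16, -1.908, 54.013, -1.931], TCP at [0.223, -0.69, 0.231] pointing down, gripper open.
Joint ranges: [-153.93, 153.93], [-27.13, 128.08], [-72.61, 78.16], [10.71, 143.7], [-87.88, 267.88], [4.46, 118.87], [-176.78, 176.78]. Speed limits (degrees/s): [147.25, 147.25, 180, 180, 180, 180, 180].

### API

Orientations are given as a 3x3 rotation matrix whose columns are the frame's x, y, z axes.
In Python, from cell import manip, cams gives the robot as it stands.
- The arm moves only by the tool jog_arm, never from a script. Its argument "rows" is a list of rows, each a list of 4 numbers: the shift along the tool's x, y, z in units of 30 mm (1.0 is 30 mm), then the turn about the tool's z in units of 6 degrees (1.0 is 6 degrees). In form: [[dx, dy, dz, yaw], ...]. A call has 1 to 10 rows; each row is the pose to reach, as a shift and turn from the pose commanded when the call began, along the tool's axes at that moment; what a row does not reach only later rows make up. A row lasts 1/10 s, in which the tool goes at most 50 mm and 8.59 degrees, less where a joint would pass 70% of its speed; a pose out of reach is approached as far as the arm can. A call with a gripper value outside its range is refused whole. "jaw" is the opening, from 0 (shut) to 1 (fully open), set as the call begins (left out, the last holds). The fingers move at their own pace and stop on an object; "squeeze" is the grip in N (left out, the last holds). Time passes only in rows, so rows that repeat a pose let the fingers close. It gives the time, the measured TCP pose, the force, the opening and the grip force at its end, in the units of the state.
- manip.get_state(): the state, without advancing time (a new reading comes with each control period).
- cams.read_camera(name): name is "scene" or "top"; returns (picture, depth): 420x560x3 uint8, red, green, blue; 420x560 float32, m along the optical axis (not along the pixel's ray), 0 where there is no reading.
- cams.calibration(name): a dict with "fov_y" (degrees; the focal length in pixels is half the picture's height over the tangent of half this angle, whatever the lens; pixels are square), "cx", "cy" (the principal point, pixels), "R" (3x3) and "t" (3): a world point X has camera coordinates R X + t. Camera axes: x right, y down, z forward; pixel columns grow to the right and rows downward; lengths in m; the calibration is good to about 2 mm. A picture is of the moment at which its call begins. calibration takes no time and is no camera call.
- manip.hand_in(): hands the job in; it is judged then, once.
The state is a dict: "clock": time; "q": joint angles; "dq": joint speeds; "tau": joint torques, N m; "position": TCP position; "orientation": TCP orientation; "contact_force": force on the tool from outside, world axes, zero at the start; "ft_torque": the same for the moment, N m; "width": finger opening in m; "finger_force": force on a finger pad.
Only numpy, scipy, OpenCV 4.12 (cv2) and the standard library are available. Lean on these libraries where they do the work, as an engineer would, in place of code of your own. Each camera call takes 0.05 s, during which the arm holds its last target. There are 200 camera calls.

### The job

Bring the red jar with the white lid under the capping head: pull the turntable's spring plunger up by its red knob until its pin is clear of the gate, swing the table round one station to the side that brings that jar under the head, and let the plunger go so that its pin drops fully home in that station's gate. The gates are set by hand and not evenly spaced, so feel for the hole, and never force the pin hard against the side of a gate; keep all jars standing in their nests and leave the other things on the bench where they are.

Things in the scene. Friction and masses are not known exactly. Their poses are not given: they have to be found in the camera images.
- stand: fixed jar capper on a grey round base, 344 mm diameter; origin on the bench under the turntable's axis, z up, x axis pointing from that axis to the head and column (column 205 mm from the axis, 321 mm high). The blue capping head (66 mm diameter, 122 to 291 mm above the bench) hangs over a point 65 mm from the axis
- turntable (a joint): angle of the aluminium turntable (198 mm diameter, top 46 mm above the bench), rad, 0 at the start, positive anticlockwise from above; stays where it is left (about 1 N at the plunger turns it when the pin is clear). Six black nests (64 mm diameter, 12 mm high rim) stand every 60 degrees, 65 mm from the axis; an outrigger arm opposite one of them carries the plunger
- plunger (a joint): lift of the spring plunger, m: 0 pin home in a gate, about 0.007 pin riding on the track or on a gate's top, 0.013 upper stop. Its spring pushes it down with about 5 N when home and 11 N at the stop; dragging the riding pin along the track takes about 3 to 4 N at the knob
- knob (a point): middle of the red plunger knob on the outrigger: ribbed, upright, 25 mm diameter, 32 mm tall (14 mm of it below this point), 140 mm from the turntable's axis, point 92 mm above the bench with the plunger home. Below it a steel barrel of 19 mm diameter, and 46 mm below it the arm's top, 34 mm wide. Best pinched from above with the fingers along the table's tangent
- index_pin: round-ended steel pin, 8 mm diameter, under the knob and part of the plunger; its origin is not at the pin but on the turntable's axis, at bench level when the plunger is home
- chuck (a point): middle of the lower rim of the capping head's cone, 122 mm above the bench; the jar to be capped stands under it
- axis (a point): point on the turntable's axis at its top, 46 mm above the bench
- red_jar_mid (a point): middle of the jar with red bands and a WHITE lid (55 mm diameter, 55 mm tall), loose in a nest 60 degrees to one side of the head; the jar to bring under the head
- teal_jar_mid (a point): middle of the jar with dark teal bands and a black lid (55 mm diameter, 55 mm tall), loose in a nest
- black_jar_mid (a point): middle of the jar with black ink and a black lid (55 mm diameter, 55 mm tall), loose in the nest under the head at the start, already capped
- yellow_jar_mid (a point): middle of the jar with yellow bands and a black lid (55 mm diameter, 55 mm tall), loose in a nest
- tape_roll: cream roll of masking tape lying flat, 104 mm diameter, 25 mm high; origin under its centre
- squeegee: hand squeegee lying on its side, 200 x 118 x 25 mm, wooden stock, green blade; origin under its centre
- brush: brush with blue handle, 178 mm long, 12 mm thick; origin under its centre
- spare_cup: upturned grey paper cup, 94 mm diameter, 110 mm high; origin under its centre
- home_gate (a point): mouth of the start gate's hole, 140 mm from the axis, on the side away from the head. Six brass gates, one 10.5 mm hole each, lie on this circle nominally every 60 degrees, but the gates on either side of this one have been shifted by hand by up to 6 degrees either way. Gate tops and the grey track between them are level, 30 mm above the bench: off a hole the pin rides on them
Mind the look-alikes: they are no part of the job. Of the things like the part that bears red_jar_mid, leave any that is green; of the rest the smaller one is meant.

How it is judged (in metres and radians):
On the way, in this order (a step that is already met when the one before it is completed fails the run):
1. the plunger is pulled clear of the start gate (value of joint plunger above 0.008 m and value of joint turntable between -0.15 and 0.15 rad), for 0.1 s.
2. the table is swung well on towards the next station with the red jar nearing the head (horizontal distance between red_jar_mid and chuck below 0.035 m and value of joint plunger above 0.005 m), for 0.1 s.
At the end, for the whole second after the job is handed in: the plunger's pin is home in the gate (lift under 2.5 mm), the red jar stands within 13 mm of the capping head's axis, all jars stand in their nests and the table is at rest (value of joint plunger below 0.0025 m and horizontal distance between red_jar_mid and chuck below 0.013 m and horizontal distance between teal_jar_mid and axis between 0.058 and 0.072 m and horizontal distance between black_jar_mid and axis between 0.058 and 0.072 m and horizontal distance between yellow_jar_mid and axis between 0.058 and 0.072 m and velocity of joint turntable between -0.05 and 0.05 rad/s); the robot touches nothing.
It fails at once if the plunger's pin is forced against a gate with more than 30 N (contact force between index_pin and anything else above 30 N).
It fails at once if a jar is tipped by more than 0.3 rad (angle between any of red_jar_mid, teal_jar_mid, black_jar_mid, yellow_jar_mid's own z axis and vertical above 0.3 rad).
It fails at once if a bystander on the bench is moved by more than 25 mm (distance of any of tape_roll, squeegee, brush, spare_cup from where it was at the start of the episode above 0.025 m).
It also fails if it takes over 48 s, if anything falls off the work surface, if the arm or the gripper's body presses on something with over 40 N, if the wrist force passes 120 N, or if a joint passes its speed limit or range.

## Working session

There is one attempt and no reset: what is moved stays moved. The work goes in short steps, Python scripts to look and compute and a tool call to move; the robot and the scene stay as the last step left them, time stands still between calls to the robot, and variables do not carry over. Pictures are saved under pics/ and viewed, at most 10 in all, crops included, and the job is handed in when it is done.

Besides the shell and the picture viewer there is one more tool, called after "Emit:" as name([rows], argument=value, ...), one row to a line, values as JSON. jog_arm: Moves the arm, as the interface text tells. Its arguments: {"type":"object","properties":{"rows":{"type":"array"},"jaw":{"type":"number"},"squeeze":{"type":"number"}},"required":["rows"]}

```bash
ls; mkdir -p pics
cat > h.py <<'E'
import numpy as np, cv2
from cell import manip, cams
def shot(n):
    p,d=cams.read_camera(n); np.savez(f'{n}.npz',p=p,d=d); return p,d
def K(n):
    c=cams.calibration(n); f=210/np.tan(np.radians(c['fov_y'])/2); return c,f
def px2w(n,u,v,z=None,d=None):
    c,f=K(n); R=np.array(c['R']);t=np.array(c['t'])
    r=np.array([(u-c['cx'])/f,(v-c['cy'])/f,1.])
    if z is None: return R.T@(r*d-t)
    o=-R.T@t; w=R.T@r; return o+w*(z-o[2])/w[2]
def w2px(n,X):
    c,f=K(n); p=np.array(c['R'])@np.array(X)+np.array(c['t']); return p[0]/p[2]*f+c['cx'],p[1]/p[2]*f+c['cy']
E
python3 - <<'E'
from h import *
for n in('scene','top'):
    p,d=shot(n); cv2.imwrite(f'pics/{n}0.png',p[:,:,::-1]); print(n,cams.calibration(n))
print(manip.get_state())
E
```

```text
pics
scene {'fov_y': 51.599730783204485, 'cx': 272.47354150916635, 'cy': 214.68232563424309, 'R': array([[-0.76401399, -0.64491475, -0.01917246],
       [-0.30545913,  0.3877244 , -0.86969219],
       [ 0.56831096, -0.6586006 , -0.49322196]]), 't': array([0.40882524, 0.2672091 , 0.80723587])}
top {'fov_y': 51.02929226647631, 'cx': 277.11081791825177, 'cy': 213.42426463074978, 'R': array([[-1.34407014e-02, -9.99909299e-01,  8.60601596e-04],
       [-9.85155099e-01,  1.30950572e-02, -1.71166440e-01],
       [ 1.71139646e-01, -3.14842307e-03, -9.85241752e-01]]), 't': array([-0.01712645,  0.53286306,  1.23097074])}
{'clock': 0.1, 'q': array([66.72155595, 33.9197947 ,  2.76724574, 92.23185138, -1.90814327,
       54.01191937, -1.9308323 ]), 'dq': array([ 0.01266227, -0.02548522, -0.03349704, -0.22768022,  0.01212949,
        0.00163436, -0.02381039]), 'tau': array([ 5.73360070e-03, -5.49989140e+01,  1.55292884e+00, -1.98823571e+01,
        9.55571275e-03,  3.79863966e-03,  1.13950854e-06]), 'position': array([ 0.22286476, -0.6890846 ,  0.23024531]), 'orientation': array([[ 9.51454542e-01,  3.07788430e-01, -7.33083563e-04],
       [ 3.07789284e-01, -9.51452622e-01,  1.91453794e-03],
       [-1.08221650e-04, -2.04723109e-03, -9.99997899e-01]]), 'contact_force': array([-0.37674562,  0.98363341,  0.91888407]), 'ft_torque': array([ 0.03875003, -0.02318915,  0.02450288]), 'finger_force': 0.0, 'width': 0.08541353805033854}
```

View pics/scene0.png

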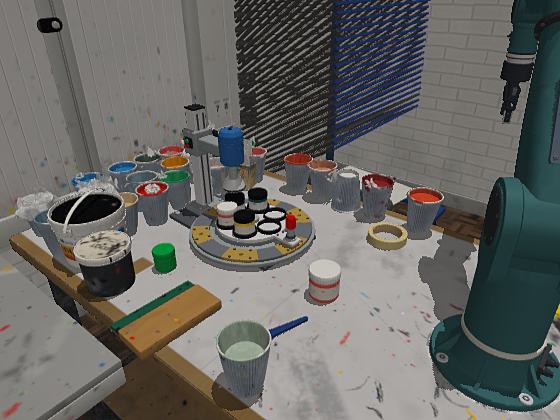

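View pics/top0.png

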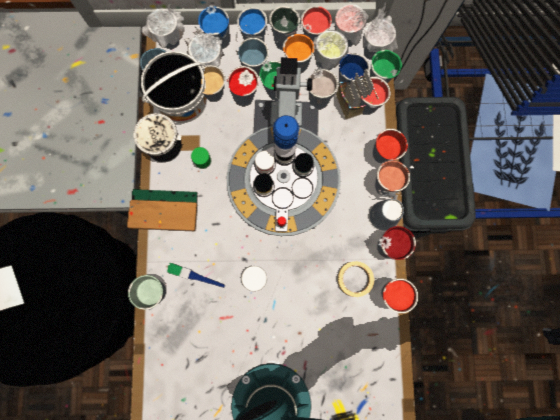

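The scene view shows the capper at about (250,230), the red knob at (291,221) and a larger loose white-lidded jar with a red band at (323,282). In the top view the table is at (284,177), the knob at (282,222) and the white-lidded jar in a nest at (264,160).

Candidates for the red jar (top pixels): nest jar with white lid (264,160), larger loose white-lid jar (254,278), green jar (201,157). I choose the nest jar because it is the smaller one and not green. Next, one close crop to check.

Run:
```python
from h import *
p=np.load('top.npz')['p'];q=np.load('scene.npz')['p']
a=cv2.resize(p[115:245,220:350],(600,600),interpolation=cv2.INTER_CUBIC)
cv2.imwrite('pics/c1.png',a[:,:,::-1])
b=cv2.resize(q[160:280,180:330],(750,600),interpolation=cv2.INTER_CUBIC)
cv2.imwrite('pics/c2.png',b[:,:,::-1])
# knob by colour
for n,(x0,y0,x1,y1),z in(('top',(265,205,300,240),.11),('scene',(270,205,310,245),.092)):
    f=np.load(n+'.npz');s=f['p'].astype(int);m=np.zeros(s.shape[:2],bool)
    m[y0:y1,x0:x1]=((s[...,0]>110)&(s[...,1]<70)&(s[...,2]<70))[y0:y1,x0:x1]
    v,u=np.nonzero(m);print(n,len(u),u.mean(),v.mean(),u.min(),u.max(),v.min(),v.max(),px2w(n,u.mean(),v.mean(),z=z))
    D=f['d'];P=np.array([px2w(n,a,b,d=D[b,a]) for a,b in zip(u,v)]);print(np.median(P,0),P.max(0))
```

```text
top 52 281.34615384615387 220.82692307692307 277 285 217 224 [ 0.50067273 -0.03539648  0.11      ]
[ 0.50039558 -0.03458539  0.10861945] [ 0.51345008 -0.02367008  0.1138191 ]
scene 108 290.77777777777777 221.2685185185185 286 295 215 229 [ 0.5077287  -0.04068678  0.092     ]
[ 0.49799367 -0.02817358  0.10186684] [ 0.51473064 -0.02070307  0.11209051]
```

View pics/c1.png

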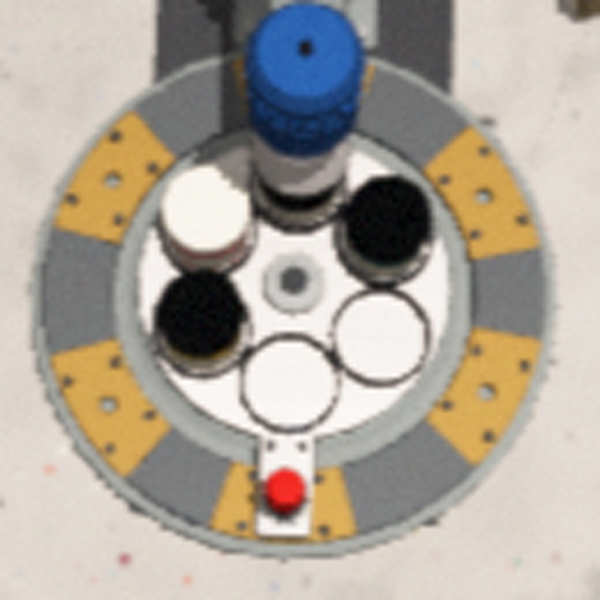

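View pics/c2.png

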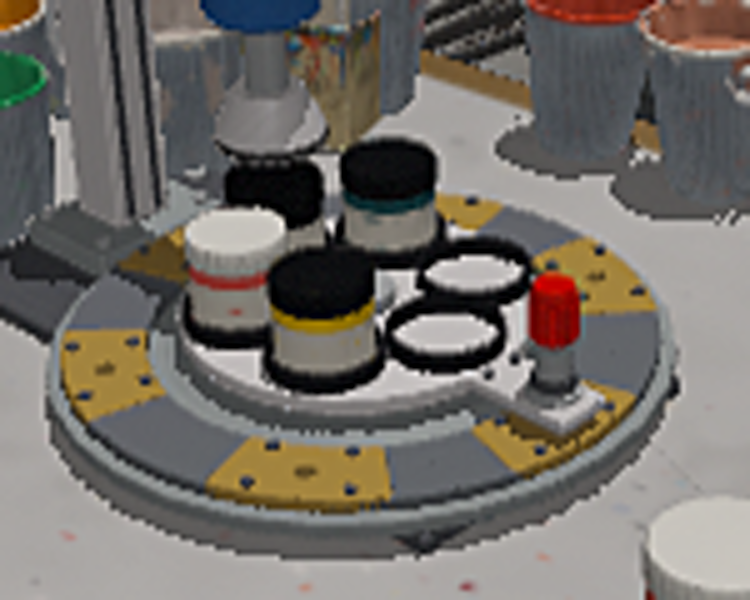

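The crops confirm it: the white-lidded, red-banded jar sits in the nest at c1 (205,205), on the left (+y) of the head. The knob must therefore swing clockwise, to the left-lower gate at c1 (108,404).

```bash
cat > geo.py <<'E'
from h import *
from scipy.optimize import least_squares
def c1(x,y): return (x+.5)*130/600-.5+220,(y+.5)*130/600-.5+115
H=np.array([px2w('top',*c1(*a),z=.030) for a in((108,404),(487,391),(113,180),(484,196))])[:,:2]
hub=px2w('top',*c1(293,281),z=.05)[:2]
kn=px2w('top',*c1(286,489.5),z=.110)[:2]
# scene holes, knob
def c2(x,y): return (x+.5)*150/750-.5+180,(y+.5)*120/600-.5+160
S=np.array([px2w('scene',*c2(*a),z=.030) for a in((304,471),(105,369),(597,276))])[:,:2]
ks=px2w('scene',*c2(555,312),z=.092)[:2]
if __name__=='__main__':
    print('H',H,'hub',hub,'kn',kn,'S',S,'ks',ks)
    for Q in(np.vstack([H,kn]),np.vstack([S,ks])):
        r=least_squares(lambda c:np.hypot(*(Q-c).T)-.14,hub); print(r.x,r.fun*1e3)
        a=np.degrees(np.arctan2(*(Q-r.x).T[::-1])); print('az',a)
E
python3 geo.py
```

```text
H [[ 0.57049661  0.07590692]
 [ 0.57576494 -0.16677128]
 [ 0.71939735  0.07262052]
 [ 0.70538146 -0.16898108]] hub [ 0.64471153 -0.04331774] kn [ 0.50110976 -0.0360317 ] S [[ 0.57249446  0.07697602]
 [ 0.72122493  0.0744808 ]
 [ 0.57672634 -0.16666176]] ks [ 0.50587264 -0.03760483]
[ 0.64168223 -0.04399532] [-0.55846847 -0.6478398   0.13884071  0.28197439  0.79785804]
az [ 120.69748502 -118.23094431   56.31971993  -62.99424871  176.75758109]
[ 0.64514786 -0.04345208] [ 0.64651695  0.34202252  0.93307316 -0.60209184]
az [ 121.10227895   57.17442787 -119.04454505  177.59594041]
```

Emit:
jog_arm([
  [0.5,-0.57,0,0.2],
  [1.5,-1.7,0,0.5],
  [2.5,-2.9,0,0.9],
  [3.5,-4,0,1.2],
  [4.5,-5.2,0,1.6],
  [5.5,-6.3,0,1.9],
  [6.5,-7.5,0,2.3],
  [7.5,-8.6,0,2.6],
  [8.5,-9.7,0,3],
  [9.3,-10.6,0,3.4],
], jaw=0.7)

```text
clock: 1.1
position: [0.3913, -0.2985, 0.2311]
orientation: [[0.999, -0.043, -0.0], [-0.043, -0.999, 0.001], [-0.0, -0.001, -1.0]]
contact_force: [0.8, 0.2, 0.3]
width: 0.06
finger_force: 0.0
```

```bash
cat > go.py <<'E'
import sys
from h import *
def goto(X,az=None):
    s=manip.get_state(); R=s['orientation']; d=R.T@(np.array(X)-s['position'])/.03
    a=np.degrees(np.arctan2(R[1,1],R[0,1])); 
    print('clk',s['clock'],'pos',s['position'].round(4),'yaz',round(a,2),'tilt',R[:2,2].round(4),'F',s['contact_force'].round(2),'w',s['width'].round(4),'ff',s['finger_force'])
    print('shift',d.round(3),'yaw',None if az is None else round((a-az)/6,3))
if __name__=='__main__': v=list(map(float,sys.argv[1:])); goto(v[:3],v[3] if len(v)>3 else None)
E
python3 go.py 0.5025 -0.0365 0.20 -92.9
```

```text
Traceback (most recent call last):
  File "go.py", line 8, in <module>
    if __name__=='__main__': v=list(map(float,sys.argv[1:])); goto(v[:3],v[3] if len(v)>3 else None)
                                                              ~~~~^^^^^^^^^^^^^^^^^^^^^^^^^^^^^^^^^^
  File "go.py", line 6, in goto
    print('clk',s['clock'],'pos',s['position'].round(4),'yaz',round(a,2),'tilt',R[:2,2].round(4),'F',s['contact_force'].round(2),'w',s['width'].round(4),'ff',s['finger_force'])
                                                                                                                                     ^^^^^^^^^^^^^^^^
AttributeError: 'float' object has no attribute 'round'
```

Emit:
jog_arm([
  [0.5,-1.3,0,0],
  [1,-2.7,0,0],
  [1.5,-4,0,0],
  [2,-5.3,0,0.05],
  [2.5,-6.6,0,0.05],
  [3,-8,0,0.05],
  [3.35,-8.9,0.2,0.05],
  [3.35,-8.9,0.6,0.05],
  [3.35,-8.9,1,0.05],
  [3.35,-8.9,1,0.05],
])

```text
clock: 2.1
position: [0.5002, -0.0404, 0.1992]
orientation: [[0.999, -0.05, -0.005], [-0.05, -0.999, -0.001], [-0.005, 0.001, -1.0]]
contact_force: [0.0, 0.3, 0.2]
width: 0.0594
finger_force: 0.0
```

```bash
sed -i "s/s\['width'\].round(4)/round(s['width'],4)/" go.py; python3 go.py 0.5025 -0.0365 0.068 -92.9
python3 - <<'E'
from h import *
p,d=shot('scene')
u,v=w2px('scene',[.5025,-.0365,.14]);u,v=int(u),int(v)
cv2.imwrite('pics/s1.png',cv2.resize(p[v-60:v+60,u-75:u+75],(750,600),interpolation=cv2.INTER_CUBIC)[:,:,::-1]);print(u,v)
E
```

```text
clk 2.1 pos [ 0.5002 -0.0404  0.1992] yaz -92.88 tilt [-0.0054 -0.0008] F [0.02 0.3  0.24] w 0.0594 ff 0.0
shift [ 0.094 -0.137  4.373] yaw 0.003
291 205
```

View pics/s1.png

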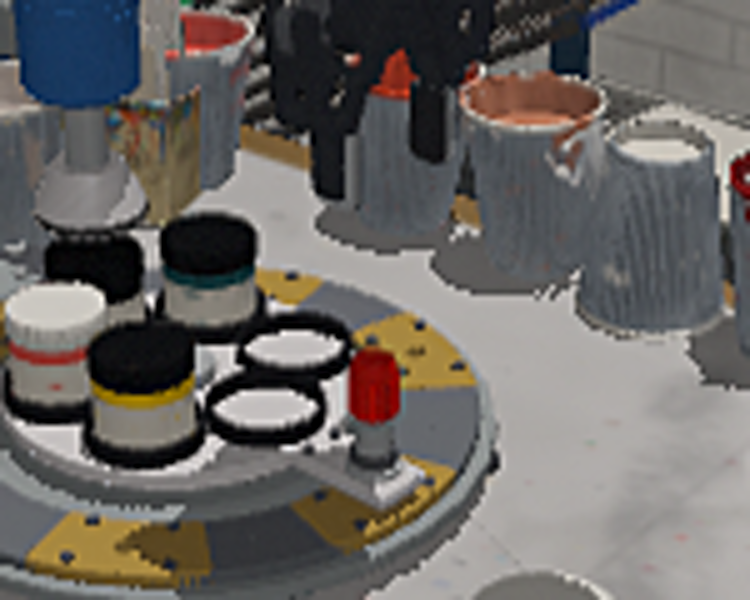

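The crop shows the open fingers at (330,150) and (430,120), hanging above the knob at (375,385). Next is the descent.

Emit:
jog_arm([
  [0.1,-0.13,0.4,0],
  [0.1,-0.13,1.2,0],
  [0.1,-0.13,2,0],
  [0.1,-0.13,2.8,0],
  [0.1,-0.13,3.6,0],
  [0.1,-0.13,4.1,0],
  [0.1,-0.13,4.35,0],
  [0.1,-0.13,4.35,0],
  [0.1,-0.13,4.35,0],
])

```text
clock: 3.05
position: [0.5063, -0.0355, 0.0711]
orientation: [[0.999, -0.049, 0.001], [-0.049, -0.999, -0.0], [0.001, 0.0, -1.0]]
contact_force: [-0.9, -0.1, 0.4]
width: 0.06
finger_force: 0.0
```

Emit:
jog_arm([
  [0,0,0,0],
  [0,0,0,0],
  [0,0,0,0],
  [0,0,0,0],
], jaw=0.37, squeeze=20)

```text
clock: 3.45
position: [0.506, -0.0352, 0.0712]
orientation: [[0.999, -0.048, 0.001], [-0.048, -0.999, -0.0], [0.001, -0.0, -1.0]]
contact_force: [-0.1, 0.9, 0.4]
width: 0.0316
finger_force: 0.0
```

```bash
python3 go.py 0.5025 -0.0365 0.068 -92.9
python3 - <<'E'
from h import *
p,d=shot('scene')
u,v=w2px('scene',[.5025,-.0365,.10]);u,v=int(u),int(v)
cv2.imwrite('pics/s2.png',cv2.resize(p[v-40:v+40,u-50:u+50],(750,600),interpolation=cv2.INTER_CUBIC)[:,:,::-1]);print(u,v)
E
```

```text
clk 3.45 pos [ 0.506  -0.0352  0.0712] yaz -92.77 tilt [ 0.0008 -0.    ] F [-0.1   0.94  0.41] w 0.0316 ff 0.0
shift [-0.116  0.048  0.106] yaw 0.022
291 219
```

View pics/s2.png

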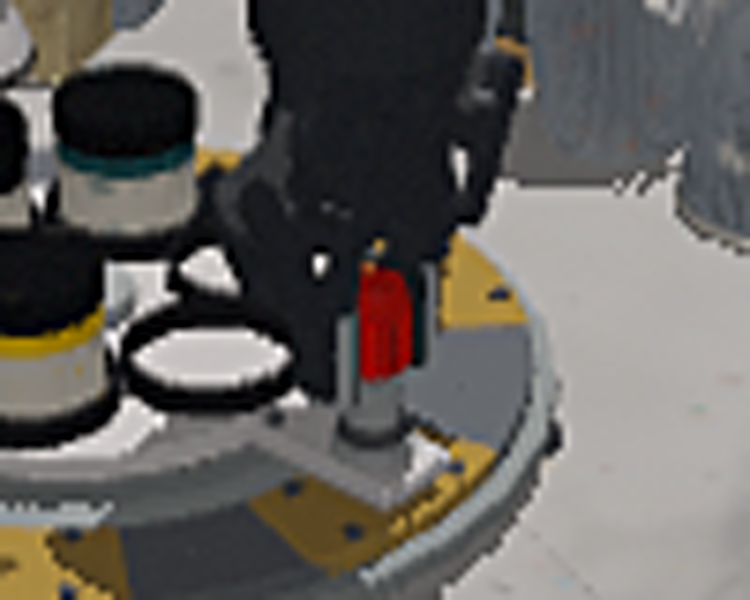

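The knob at (385,320) is between the pads at (347,360) and (430,310), with no contact yet. I'll correct the small offset and then close gently.

Emit:
jog_arm([
  [-0.1,0.03,0.06,0],
  [-0.1,0.03,0.06,0],
  [-0.1,0.03,0.06,0],
], jaw=0.31)

```text
clock: 3.8
position: [0.5025, -0.036, 0.0689]
orientation: [[0.999, -0.049, -0.001], [-0.049, -0.999, -0.0], [-0.001, 0.0, -1.0]]
contact_force: [0.4, -0.3, -0.2]
width: 0.0268
finger_force: 0.0
```

Emit:
jog_arm([
  [0,0,0,0],
  [0,0,0,0],
  [0,0,0,0],
  [0,0,0,0],
], jaw=0.2, squeeze=20)

```text
clock: 4.2
position: [0.5026, -0.036, 0.069]
orientation: [[0.999, -0.048, -0.0], [-0.048, -0.999, -0.0], [-0.0, 0.0, -1.0]]
contact_force: [-1.9, -0.5, 1.0]
width: 0.0243
finger_force: 20.2
```

Emit:
jog_arm([
  [0,0,-0.05,0],
  [0,0,-0.1,0],
  [0,0,-0.16,0],
  [0,0,-0.16,0],
  [0,0,-0.16,0],
], squeeze=35)

```text
clock: 4.7
position: [0.5026, -0.036, 0.0736]
orientation: [[0.999, -0.048, -0.0], [-0.048, -0.999, -0.0], [-0.0, 0.0, -1.0]]
contact_force: [0.5, -0.2, -8.2]
width: 0.0242
finger_force: 34.8
```

Emit:
jog_arm([
  [0,0,-0.07,0],
  [0,0,-0.14,0],
  [0,0,-0.2,0],
  [0,0,-0.2,0],
  [0,0,-0.2,0],
  [0,0,-0.2,0],
])

```text
clock: 5.3
position: [0.5026, -0.036, 0.0797]
orientation: [[0.999, -0.048, -0.0], [-0.048, -0.999, -0.0], [-0.0, 0.0, -1.0]]
contact_force: [1.0, -0.5, -10.0]
width: 0.024
finger_force: 34.9
```

Run:
```python
from h import *
# arc offsets in tool frame for swing angles, axis from scene/top fits
s=manip.get_state();R=s['orientation'];p=s['position'];print(s['clock'],p,s['contact_force'].round(1))
A=np.array([.5026+.14*np.cos(np.radians(2.9)),-.036-.14*np.sin(np.radians(2.9)),p[2]]);print('axis',A)
r=p-A
for th in range(4,61,4):
    t=-np.radians(th);c,q=np.cos(t),np.sin(t)
    d=R.T@(np.array([[c,-q,0],[q,c,0],[0,0,1]])@r-r)/.03
    print(th,d.round(3),round(th/6,3))
```

```text
5.3 [ 0.50262968 -0.0360215   0.07972811] [  1.   -0.5 -10. ]
axis [ 0.64242071 -0.04308301  0.07972811]
4 [ 0.012 -0.325 -0.   ] 0.667
8 [ 0.047 -0.649 -0.   ] 1.333
12 [ 0.104 -0.97  -0.   ] 2.0
16 [ 0.183 -1.286 -0.   ] 2.667
20 [ 0.285 -1.595 -0.   ] 3.333
24 [ 0.407 -1.897 -0.   ] 4.0
28 [ 0.55  -2.189 -0.   ] 4.667
32 [ 0.714 -2.471 -0.   ] 5.333
36 [ 0.896 -2.741 -0.   ] 6.0
40 [ 1.097 -2.997 -0.   ] 6.667
44 [ 1.316e+00 -3.238e+00 -1.000e-03] 7.333
48 [ 1.551e+00 -3.464e+00 -1.000e-03] 8.0
52 [ 1.800e+00 -3.673e+00 -1.000e-03] 8.667
56 [ 2.064e+00 -3.864e+00 -1.000e-03] 9.333
60 [ 2.341e+00 -4.036e+00 -1.000e-03] 10.0
```

Emit:
jog_arm([
  [0.003,-0.16,0,0.33],
  [0.012,-0.325,0,0.667],
  [0.047,-0.65,0,1.333],
  [0.104,-0.97,0,2],
  [0.183,-1.286,0,2.667],
  [0.285,-1.595,0,3.333],
  [0.285,-1.595,0,3.333],
  [0.285,-1.595,0,3.333],
])

```text
clock: 6.1
position: [0.5139, 0.0116, 0.0798]
orientation: [[0.923, -0.386, 0.001], [-0.386, -0.923, -0.0], [0.001, -0.0, -1.0]]
contact_force: [2.2, -0.8, -11.3]
width: 0.0242
finger_force: 35.2
```

```bash
cat > arc.py <<'E'
import sys
from h import *
# arc shifts from the measured pose, for swing steps (deg) given; axis as an argument-free constant
s=manip.get_state();R=s['orientation'];p=s['position']
A=np.array([.6424,-.0431,p[2]]);r=p-A
az=np.degrees(np.arctan2(r[1],r[0]));tan=np.array([r[1],-r[0],0])/np.hypot(*r[:2])
F=s['contact_force'];print('clk',s['clock'],'p',p.round(4),'r',np.hypot(*r[:2]).round(4),'az',az.round(2),'yaz',np.degrees(np.arctan2(R[1,1],R[0,1])).round(2),'Ftan',(F@tan).round(2),'Frad',(F@r/.14).round(2),'Fz',F[2].round(2),'w',round(s['width'],4))
for th in map(float,sys.argv[1:]):
    t=-np.radians(th);c,q=np.cos(t),np.sin(t)
    print(th,(R.T@(np.array([[c,-q,0],[q,c,0],[0,0,1]])@r-r)/.03).round(3),round(th/6,3))
E
python3 arc.py 4 8 12 16 20 24 28 32
```

```text
clk 6.1 p [0.5139 0.0116 0.0798] r 0.1397 az 156.95 yaz -112.7 Ftan 0.09 Frad -2.32 Fz -11.26 w 0.0242
4.0 [ 0.013 -0.325  0.   ] 0.667
8.0 [ 0.049 -0.648  0.   ] 1.333
12.0 [ 0.108 -0.967  0.   ] 2.0
16.0 [ 0.188 -1.282  0.   ] 2.667
20.0 [ 0.291 -1.591  0.   ] 3.333
24.0 [ 0.414 -1.891  0.   ] 4.0
28.0 [ 5.580e-01 -2.182e+00  1.000e-03] 4.667
32.0 [ 7.230e-01 -2.463e+00  1.000e-03] 5.333
```

Emit:
jog_arm([
  [0.003,-0.16,0,0.333],
  [0.013,-0.325,0,0.667],
  [0.05,-0.648,0,1.333],
  [0.108,-0.967,0,2],
  [0.188,-1.282,0,2.667],
  [0.29,-1.59,0,3.333],
  [0.414,-1.89,0,4],
  [0.558,-2.18,0,4.667],
  [0.638,-2.33,0,5],
  [0.638,-2.33,0,5],
])

```text
clock: 7.1
position: [0.559, 0.0689, 0.0797]
orientation: [[0.605, -0.796, 0.001], [-0.796, -0.605, -0.0], [0.001, -0.001, -1.0]]
contact_force: [2.9, -0.8, -11.8]
width: 0.0239
finger_force: 35.2
```

```bash
python3 arc.py 1 2 5
python3 - <<'E'
from h import *
p,d=shot('top')
cv2.imwrite('pics/t2.png',cv2.resize(p[115:245,220:350],(600,600),interpolation=cv2.INTER_CUBIC)[:,:,::-1])
E
```

```text
clk 7.1 p [0.559  0.0689 0.0797] r 0.1397 az 126.67 yaz -142.77 Ftan 1.8 Frad -2.36 Fz -11.85 w 0.0239
1.0 [ 0.002 -0.081  0.   ] 0.167
2.0 [ 0.004 -0.162  0.   ] 0.333
5.0 [ 0.022 -0.406  0.   ] 0.833
```

View pics/t2.png

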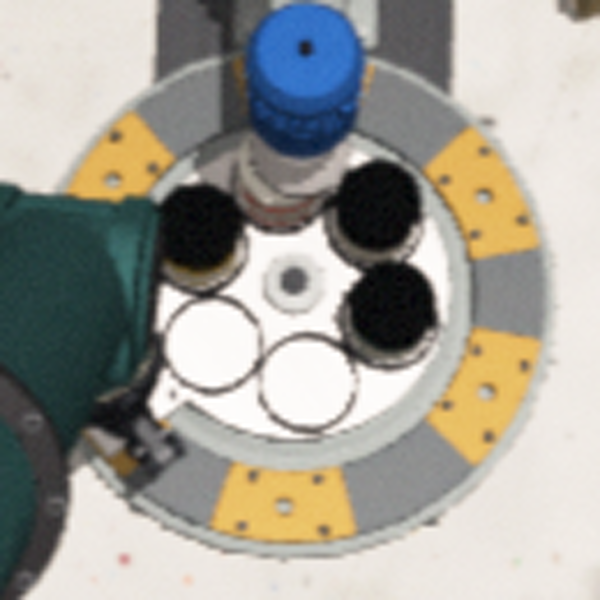

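The top view shows the table turned about 50° clockwise, with the red-banded white-lid jar at (275,200) nearly under the head. All jars are standing, and the vacated home hole is visible at (284,506).

Run:
```python
from geo import *
h=px2w('top',*c1(284,506),z=.03)[:2]
Q=np.vstack([H,h]);r=least_squares(lambda c:np.hypot(*(Q-c).T)-.14,hub);a=np.degrees(np.arctan2(*(Q-r.x).T[::-1]))
print(r.x,r.fun*1e3,a,'swing',a[4]-a[0])
```

```text
[ 0.64265354 -0.04402554] [-0.03422201 -0.21229703 -0.37222729 -0.18340991 -0.16794723] [ 121.03307007 -118.58756851   56.65827165  -63.34326431  176.5709525 ] swing 55.537882434433754
```

Emit:
jog_arm([
  [0,0,0.04,0],
  [0,0,0.08,0],
  [0,0,0.12,0],
  [0,0,0.12,0],
  [0,0,0.12,0],
])

```text
clock: 7.65
position: [0.5585, 0.0686, 0.0764]
orientation: [[0.605, -0.796, 0.0], [-0.796, -0.605, 0.0], [-0.0, -0.001, -1.0]]
contact_force: [2.3, -1.1, -8.7]
width: 0.0243
finger_force: 35.5
```

Emit:
jog_arm([
  [0.002,-0.08,0,0.17],
  [0.004,-0.16,0,0.33],
  [0.008,-0.24,0,0.5],
  [0.008,-0.24,0,0.5],
  [0.008,-0.24,0,0.5],
])

```text
clock: 8.15
position: [0.5647, 0.073, 0.0763]
orientation: [[0.562, -0.827, 0.001], [-0.827, -0.562, 0.0], [0.0, -0.001, -1.0]]
contact_force: [3.2, 1.0, -6.6]
width: 0.024
finger_force: 35.6
```

Emit:
jog_arm([
  [0,0,0,0],
  [0,0,0,0],
  [0,0,0,0],
], jaw=0.33, squeeze=20)

```text
clock: 8.45
position: [0.5643, 0.0724, 0.0767]
orientation: [[0.562, -0.827, 0.0], [-0.827, -0.562, 0.0], [-0.0, -0.0, -1.0]]
contact_force: [-0.1, 0.2, 0.0]
width: 0.0284
finger_force: 0.0
```

```bash
cat > knob.py <<'E'
from h import *
s=manip.get_state()
p,d=shot('scene');s2=p.astype(int)
A=np.array([.6424,-.0431]);q=s['position'][:2]
u0,v0=w2px('scene',[*q,.1]);u0,v0=int(u0),int(v0)
m=np.zeros(p.shape[:2],bool);w=(slice(v0-16,v0+18),slice(u0-14,u0+14))
m[w]=((s2[...,0]>90)&(s2[...,1]<.45*s2[...,0])&(s2[...,2]<.45*s2[...,0]))[w]
v,u=np.nonzero(m);print('knob px',len(u),u.mean().round(2),v.mean().round(2),'rows',v.min(),v.max(),'centre expected at z.092/.099:',[np.round(w2px('scene',[*q,z]),1) for z in(.092,.099)])
E
python3 arc.py 0.2 0.4 0.6 0.8 1 2; python3 knob.py
```

```text
clk 8.45 p [0.5643 0.0724 0.0767] r 0.1394 az 124.07 yaz -145.84 Ftan 0.03 Frad 0.22 Fz 0.03 w 0.0284
0.2 [ 0.    -0.016  0.   ] 0.033
0.4 [ 0.    -0.032  0.   ] 0.067
0.6 [ 0.    -0.049  0.   ] 0.1
0.8 [ 0.001 -0.065  0.   ] 0.133
1.0 [ 0.001 -0.081  0.   ] 0.167
2.0 [ 0.003 -0.162  0.   ] 0.333
knob px 134 241.61 229.46 rows 222 236 centre expected at z.092/.099: [array([242.8, 232.7]), array([242.6, 230.2])]
```

Emit:
jog_arm([
  [0,-0.04,0,0.08],
  [0.001,-0.08,0,0.17],
  [0.002,-0.12,0,0.25],
  [0.003,-0.16,0,0.33],
  [0.003,-0.16,0,0.33],
])

```text
clock: 9.0
position: [0.5664, 0.0738, 0.076]
orientation: [[0.532, -0.847, -0.004], [-0.847, -0.532, -0.001], [-0.001, 0.004, -1.0]]
contact_force: [-3.6, -2.6, 3.6]
width: 0.028
finger_force: 2.4
```

Emit:
jog_arm([
  [0,-0.016,0,0.03],
  [0,-0.016,0,0.03],
])

```text
clock: 9.2
position: [0.5664, 0.0737, 0.076]
orientation: [[0.529, -0.848, -0.004], [-0.848, -0.529, -0.002], [-0.001, 0.005, -1.0]]
contact_force: [-4.0, -4.4, 5.0]
width: 0.0281
finger_force: 2.9
```

```bash
python3 arc.py; python3 knob.py
```

```text
clk 9.2 p [0.5664 0.0737 0.076 ] r 0.1394 az 123.03 yaz -148.03 Ftan -5.72 Frad -1.5 Fz 5.0 w 0.0281
knob px 122 241.15 229.39 rows 222 236 centre expected at z.092/.099: [array([241.7, 232.6]), array([241.6, 230.1])]
```

Emit:
jog_arm([
  [0,-0.016,0,0.03],
  [0,-0.032,0,0.03],
  [0,-0.032,0,0.03],
])

```text
clock: 9.55
position: [0.5665, 0.0738, 0.0759]
orientation: [[0.527, -0.85, -0.006], [-0.85, -0.527, -0.002], [-0.001, 0.006, -1.0]]
contact_force: [-5.4, -3.8, 4.9]
width: 0.0283
finger_force: 3.5
```

Emit:
jog_arm([
  [0,-0.016,0,0.03],
  [0,-0.032,0,0.03],
  [0,-0.032,0,0.03],
])

```text
clock: 9.85
position: [0.5665, 0.0737, 0.0758]
orientation: [[0.524, -0.852, -0.007], [-0.852, -0.524, -0.002], [-0.002, 0.008, -1.0]]
contact_force: [-6.6, -5.3, 5.4]
width: 0.0282
finger_force: 4.1
```

```bash
python3 arc.py; python3 knob.py
```

```text
clk 9.85 p [0.5665 0.0737 0.0758] r 0.1393 az 123.01 yaz -148.42 Ftan -8.45 Frad -0.83 Fz 5.38 w 0.0282
knob px 120 241.14 229.41 rows 222 236 centre expected at z.092/.099: [array([241.7, 232.6]), array([241.6, 230.1])]
```

Run:
```python
from h import *
print('bias start: expected',w2px('scene',[.5025,-.0365,.092]),'mask was 290.78,221.27 rows215-229')
p=np.load('scene.npz')['p']
a=cv2.resize(p[205:265,205:280],(750,600),interpolation=cv2.INTER_CUBIC);cv2.imwrite('pics/s3.png',a[:,:,::-1])
```

```text
bias start: expected (np.float64(291.40054899970244), np.float64(222.609410290472)) mask was 290.78,221.27 rows215-229
```

View pics/s3.png

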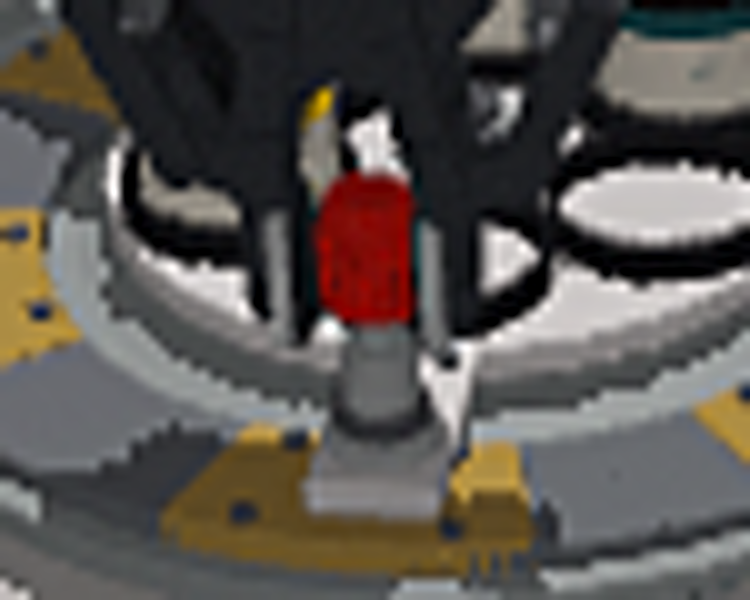

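The crop shows the knob at (365,250) with the trailing pad touching it at (425,280) and the arm near the middle of the gate. The tool has sunk and presses the knob down (Fz +5 N), which adds drag, so I'll raise it slightly.

Emit:
jog_arm([
  [0,0,-0.01,0],
  [0,0,-0.02,0],
  [0,0,-0.03,0],
])

```text
clock: 10.2
position: [0.5669, 0.0741, 0.0762]
orientation: [[0.524, -0.852, -0.006], [-0.852, -0.524, -0.002], [-0.001, 0.007, -1.0]]
contact_force: [-3.5, -3.4, -1.5]
width: 0.0282
finger_force: 2.4
```

```bash
python3 arc.py; python3 knob.py
```

```text
clk 10.2 p [0.5669 0.0741 0.0762] r 0.1394 az 122.78 yaz -148.41 Ftan -4.79 Frad -0.92 Fz -1.55 w 0.0282
knob px 125 240.98 229.2 rows 222 236 centre expected at z.092/.099: [array([241.5, 232.6]), array([241.3, 230.1])]
```

Emit:
jog_arm([
  [0,-0.015,-0.003,0.03],
  [0,-0.03,-0.005,0.05],
  [0,-0.03,-0.005,0.05],
])

```text
clock: 10.55
position: [0.572, 0.0779, 0.0774]
orientation: [[0.522, -0.853, 0.002], [-0.853, -0.522, 0.001], [0.0, -0.002, -1.0]]
contact_force: [-0.1, -0.7, -0.9]
width: 0.0277
finger_force: 0.1
```

Emit:
jog_arm([
  [0,-0.015,-0.003,0.03],
  [0,-0.03,-0.005,0.05],
  [0,-0.03,-0.005,0.05],
])

```text
clock: 10.85
position: [0.5721, 0.0778, 0.0775]
orientation: [[0.517, -0.856, 0.001], [-0.856, -0.517, 0.0], [0.0, -0.001, -1.0]]
contact_force: [0.0, 0.2, -0.1]
width: 0.0281
finger_force: 0.1
```

```bash
python3 arc.py; python3 knob.py
```

```text
clk 10.85 p [0.5721 0.0778 0.0775] r 0.1398 az 120.18 yaz -148.89 Ftan 0.09 Frad 0.15 Fz -0.11 w 0.0281
knob px 121 238.35 231.44 rows 224 239 centre expected at z.092/.099: [array([238.8, 232.5]), array([238.7, 230. ])]
```

The knob dropped about 2.2 px (roughly 6–7 mm), the drag vanished and the azimuth is about 121°, so the pin appears to be home. Next: open, retreat and verify.

Emit:
jog_arm([
  [0,0,0,0],
  [0,0,0,0],
  [0,0,0,0],
  [0,0,0,0],
], jaw=0.65)

```text
clock: 11.3
position: [0.5719, 0.0775, 0.0774]
orientation: [[0.517, -0.856, 0.0], [-0.856, -0.517, 0.0], [0.0, -0.0, -1.0]]
contact_force: [-1.2, -0.1, 0.2]
width: 0.0554
finger_force: 0.0
```

Emit:
jog_arm([
  [0,0,-0.3,0],
  [0,0,-1,0],
  [0,0,-2,0],
  [0,0,-3,0],
  [0,0,-4,0],
  [-1,0,-4.5,0],
  [-2,0,-4.5,0],
  [-3,0,-4.5,0],
  [-4,0,-4.5,0],
  [-4,0,-4.5,0],
])

```text
clock: 12.3
position: [0.5071, 0.1848, 0.2126]
orientation: [[0.523, -0.852, -0.002], [-0.852, -0.523, 0.002], [-0.003, 0.001, -1.0]]
contact_force: [0.8, -0.5, -0.2]
width: 0.0555
finger_force: 0.0
```

Run:
```python
from h import *
p,d=shot('scene');t,_=shot('top')
a=cv2.resize(p[175:275,180:305],(750,600),interpolation=cv2.INTER_CUBIC);cv2.imwrite('pics/s4.png',a[:,:,::-1])
s=p.astype(int);m=np.zeros(p.shape[:2],bool);w=(slice(212,250),slice(225,255))
m[w]=((s[...,0]>90)&(s[...,1]<.45*s[...,0])&(s[...,2]<.45*s[...,0]))[w]
v,u=np.nonzero(m);print(len(u),u.mean(),v.mean(),v.min(),v.max())
A=np.array([.6424,-.0434]);
for az in(120.5,121,121.5,122): 
    q=A+.14*np.array([np.cos(np.radians(az)),np.sin(np.radians(az))]);print(az,np.round(w2px('scene',[*q,.092]),2),np.round(w2px('scene',[*q,.099]),2))
print(manip.get_state()['clock'],manip.get_state()['contact_force'])
```

```text
145 239.11724137931034 231.40689655172415 224 239
120.5 [239.23 232.56] [239.06 230.06]
121 [239.73 232.59] [239.56 230.09]
121.5 [240.23 232.63] [240.07 230.12]
122 [240.73 232.66] [240.57 230.16]
12.4 [ 0.62919931 -0.15226358 -0.34501864]
```

View pics/s4.png

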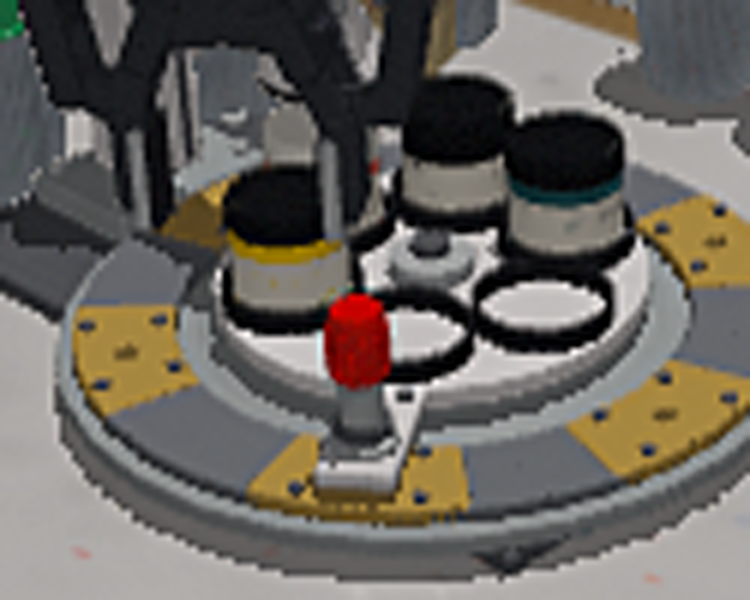

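The crop shows the knob at (357,340), back at home height: row 231.4, against about 231.3 expected for home and 228.8 for riding. The jars stand in their nests, the white-lid jar is under the head and the gripper is clear, so I'll hand in.

```bash
python3 -c "
from cell import manip
print(manip.hand_in())"
```

```text
the job is handed in; nothing more can be done
None
```

The job is handed in: the white-lid red jar is under the capping head, the pin looks fully home in its gate from the camera, and every jar is standing; no verdict came back.

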